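Zero the dosing scale at its trimmer

TASK

The empty dosing scale no longer reads zero. Take the blue plastic trimming tool out of its hole in the scale, seat its blade in the slot of the sunken white zero trimmer and, pressing only lightly (never down to its stop), turn it until the red needle stands on the green zero line; then put the tool back in its hole, upright and fully home, and let go. Leave the milk jug, saucer, coffee cup and water glass standing where they are.

Things in the scene. Friction and masses are not known exactly. Their poses are not given: they have to be found in the camera images.
- dose_scale: Light grey dosing scale, 205 (x) x 200 (y) x 60 mm high, fixed on the worktop. Origin under its middle; x points from its sloping front with the dial to its back, y to its left, z up. Flat top at 60 mm with a round steel pan at the left (top at 72 mm) and a darker strip 58 mm wide along the right side, which holds the trimmer's well and, 65 mm behind it, the tool's hole.
- trimmer_head (a joint): How far the white trimmer head is pressed down, m: 0 at rest, 0.006 at its hard stop (a head pressed beyond 0.0055 is damaged). It is carried by a spring of 1.5 N per mm. The head is round, 14 mm across, and one straight slot crosses it, 3.0 mm wide, 3.5 mm deep, floor closed.
- trimmer_well (a point): Middle of the mouth of the trimmer's round 17 mm well, in the scale's flat top; axes as the scale's. The head's top lies 5 mm below it at rest. The slot starts within 0.4 rad either way of the scale's x axis (not measured: feel for it or see it). The trimmer turns about the vertical with a friction of 0.035 N m and stays put; 0.3 to 1.5 rad bring it to zero.
- needle_tip (a point): Tip of the red needle behind a clear window on the scale's sloping front, 54 mm from the needle's pivot. Turning the trimmer counterclockwise (seen from above) moves the tip counterclockwise (to the left, y+) by 0.6 rad per rad of trimmer. It starts to the right of the zero line, by an amount that has nothing to do with the slot's direction.
- zero_mark (a point): Point at the inner end of the long green zero line on the dial: the needle's tip lies here when the scale reads zero. Its x axis points up the slope, y left, z out of the dial's face. The needle's pivot lies at x = -43.9 mm, y = -31.4 mm from it along these axes.
- tool_grip (a point): Middle of the blue handle of the plastic trimming tool (113 mm long, 30 g). z points from the blade to the handle. Handle: 16 mm (x) by 12 mm (y, between the two flats to grip), from 30 mm below to 29 mm above this point; below it a round collar 20 mm wide and 4 mm thick, then a white shaft of 8 mm. The blade is 9.5 mm wide along x, 2.0 mm thick along y.
- tool_collar (a point): Centre of the underside of the tool's collar, 34 mm below the middle of the handle; it lies on the scale's top, round the hole, when the tool is home.
- tool_tip (a point): Middle of the end of the tool's blade, 84 mm below the middle of the handle, 50 mm below the collar's underside.
- tool_hole (a point): Centre of the mouth of the tool's round hole (13 mm wide, right through) in the scale's flat top, 60 mm above the worktop. Axes as the scale's. The tool stands in it at the start, blade down, its x axis within 0.35 rad of the scale's x.
- milk_jug: White milk jug, 87 x 110 x 104 mm, left of the scale; origin under its middle.
- saucer: White saucer, 114 mm across, 14 mm high, right of the scale; origin under its middle.
- coffee_cup: White coffee cup, 82 x 60 x 58 mm, behind and left of the scale; origin under its middle.
- water_glass: Clear glass, 62 x 62 x 88 mm, right of the scale; origin under its middle.
Things that resemble listed ones, but are neither listed nor needed, are in the scene too. What is shaped like the part that bears tool_grip but orange is not meant.

How it is judged:
On the way, in this order (a step that is already met when the one before it is completed fails the run):
1. the trimming tool is drawn out of its hole (z of tool_tip in the frame of tool_hole above 0.005 m), for 0.1 s.
2. the tool's blade is seated in the trimmer's slot (at least 1.5 mm below the top of the head, within 3 mm of its centre) (horizontal distance between tool_tip and trimmer_well below 0.003 m and angle between tool_grip's own z axis and vertical below 0.15 rad and ((value of joint trimmer_head below 0.001 m and z of tool_tip in the frame of trimmer_well below -0.0075 m) or (value of joint trimmer_head below 0.002 m and z of tool_tip in the frame of trimmer_well below -0.0085 m) or (value of joint trimmer_head below 0.003 m and z of tool_tip in the frame of trimmer_well below -0.0095 m) or (value of joint trimmer_head below 0.004 m and z of tool_tip in the frame of trimmer_well below -0.0105 m) or (value of joint trimmer_head below 0.005 m and z of tool_tip in the frame of trimmer_well below -0.0115 m) or (value of joint trimmer_head below 0.006 m and z of tool_tip in the frame of trimmer_well below -0.0125 m))), for 0.2 s.
3. with the blade in the slot, the needle's tip stands within 4 mm of the zero mark (all of step 2 and distance between needle_tip and zero_mark below 0.004 m), for 0.3 s.
At the end, for the whole second after the job is handed in: The needle's tip is within 4 mm of the zero mark; the trimming tool stands in its hole, upright within 0.1 rad, its collar within 3 mm of the scale's top and within 4 mm of the hole's centre (distance between needle_tip and zero_mark below 0.004 m and horizontal distance between tool_collar and tool_hole below 0.004 m and z of tool_collar in the frame of tool_hole between -0.003 and 0.003 m and angle between tool_grip's own z axis and vertical below 0.1 rad); the robot touches nothing.
It fails at once if the trimmer head is pressed down to its stop (beyond 5.5 mm, about 8 N) (value of joint trimmer_head above 0.0055 m).
It fails at once if anything bears on the scale with more than 30 N (contact force between anything else and dose_scale above 30 N).
It fails at once if the milk jug, saucer, coffee cup or water glass is pushed more than 15 mm or tipped (distance of any of milk_jug, saucer, coffee_cup, water_glass from where it was at the start of the episode above 0.015 m or angle between any of milk_jug, saucer, coffee_cup, water_glass's own z axis and vertical above 0.3 rad).
It also fails if it takes over 72 s, if anything falls off the work surface, if the arm or the gripper's body presses on something with over 40 N, if the wrist force passes 120 N, or if a joint passes its speed limit or range.

ROBOT

A 6-joint arm with a two-finger parallel gripper is mounted at the origin on a cart in front of the work surface, level with it; the furniture and walls round the work are solid. World frame = base frame: x ahead of the robot, y to its left, z up, the work surface at z = 0. Lengths are in m, angles in rad, forces in N, time in s.
With the tool pointing down it reaches from about 0.35 to 0.875 m from the base axis. Payload 4.2 kg.
Tool frame: the origin (TCP) lies between the finger pads; the fingertips stand bot.tips_ahead ahead of it and the grasp point (between the pads) lies 2 mm behind it (bot.tips_ahead is the distance from the TCP to the fingertips, in m); z points along the fingers, y is the direction in which the jaws open and shut (so a half turn about z gives the same grasp; the last joint's range is limited). The gripper opens to 85 mm and grips with 20 to 120 N. Pads are 22 mm wide; open, the fingers measure 114 mm over their backs; the gripper's body (76 mm by 85 mm) begins 54 mm behind the grasp point. The pads swing forward as they close: fully open they stand 13 mm farther back than shut.
Start: joints at [1.46, 0.385, 0.008, 0, -1.194, -0.259], TCP at [0.226, 0.583, 0.248] pointing down, gripper open.
Joint ranges: [-3.14, 3.14], [-1.21, 2.06], [-1.07, 1.41], [-3.16, 2.05], [-2.99, -0.16], [-3.1, 3.1]. Speed limits (rad/s): [2.79, 2.79, 3.14, 3.14, 3.14, 3.14].

INTERFACE

Orientations are given as a unit quaternion [x, y, z, w].
In Python, from workcell import bot, cams, recognise, cut_out gives the robot as it stands. The module is installed in compiled form; this text tells all that it offers.
- The arm moves only by the shell command python3 -m crank 'ROWS'. ROWS is text: rows parted by semicolons, each of 5 numbers parted by spaces: the shift along the world's x, y, z in m, then the turn about the world's z in degrees, then the finger opening in m, from 0 to 0.0854. A call has 1 to 10 rows; each row shifts and turns the commanded pose from where the row before left it; what a row does not reach is not made up. A row lasts 1/8 s, in which the tool goes at most 62.5 mm and 10.7 degrees, less where a joint would pass 70% of its speed; a pose out of reach is approached as far as the arm can. A call with a gripper value outside its range is refused whole. The fingers move at their own pace and stop on an object; the grip force is fixed at half the most. Time passes only in rows, so rows that do not move let the fingers close. It gives the time, the measured TCP pose, the force and the opening at its end, in the units of the state.
- bot.get_obs(): the state, without advancing time (a new reading comes with each control period).
- cams.grab_frame(name): name is "scene" or "top" or "wrist"; returns a dict with "color" (400x640x3 uint8, blue, green, red), "fx", "fy", "cx", "cy" (pixels), "dist_coeffs" ([k1, k2, p1, p2, k3] as OpenCV has them; the pictures are not rectified), "R" (3x3) and "t" (3): a world point X has camera coordinates R X + t; the wrist camera has in their place "hand_eye" (4x4, takes a point from camera to tool coordinates, whose origin is the TCP and whose axes are the flange's). Camera axes: x right, y down, z forward; pixel columns grow to the right and rows downward; lengths in m; the calibration is good to about 2 mm. A picture is of the moment at which its call begins: read the wrist's pose just before it. There is no depth.
- bot.hand_in(): hands the job in, once; it reports no verdict.
Trained networks look in the newest picture that a camera, given by its name, has taken for a name from the list of things; names that differ only in an ending like _2 or _b are one class to them, and where a whole thing is asked for, a point or a joint stands for the part that bears it (a point fixed in the world has none). Each returns a list of dicts, best first, with "score" (0 to 1); they miss things now and then, are a little off and sometimes report something else, mostly with a low value. They report only what shows in the picture. A call takes as long as a camera call. They do not tell look-alikes from the thing itself.
- recognise(thing, camera): "point" ([x, y, z] in m, in world coordinates, good to about 4 mm: the middle of the surface that is visible of it).
- cut_out(thing, camera): "region" (400x640 bool, what is visible of it).
The state is a dict: "time_s": time; "joints": joint angles; "joint_velocities": joint speeds; "effort": joint torques, N m; "eef_pos": TCP position; "eef_rot": TCP orientation; "wrist_force": force on the tool from outside, world axes, zero at the start; "ft_torque": the same for the moment, N m; "width": opening from 0.0 (shut) to 1.0 (fully open).
Only numpy, scipy, OpenCV 4.12 (cv2) and the standard library are available. Lean on these libraries where they do the work, as an engineer would, in place of code of your own. Each camera call takes 0.05 s, during which the arm holds its last target. There are 200 camera calls.

## Working session

There is one attempt and no reset: what is moved stays moved. The work goes in short steps, Python scripts to look and compute and a shell command to move; the robot and the scene stay as the last step left them, time stands still between calls to the robot, and variables do not carry over. Pictures are saved under pics/ and viewed, about 8 in all and at most 12, crops included, and the job is handed in when it is done.

```bash
mkdir -p pics
cat > h.py <<'E'
import numpy as np, cv2
from workcell import bot, cams, recognise, cut_out
from scipy.spatial.transform import Rotation as Ro
def grab(n):
    o=bot.get_obs(); f=cams.grab_frame(n)
    f['K']=np.array([[f['fx'],0,f['cx']],[0,f['fy'],f['cy']],[0,0,1.]]); f['D']=np.array(f['dist_coeffs'])
    if 'hand_eye' in f:
        T=np.eye(4); T[:3,:3]=Ro.from_quat(o['eef_rot']).as_matrix(); T[:3,3]=o['eef_pos']
        W=np.linalg.inv(T@np.array(f['hand_eye'])); f['R']=W[:3,:3]; f['t']=W[:3,3]
    f['R']=np.array(f['R']);f['t']=np.array(f['t']); return f
def proj(f,X):
    return cv2.projectPoints(np.atleast_2d(np.array(X,float)),cv2.Rodrigues(f['R'])[0],f['t'],f['K'],f['D'])[0][:,0]
def ray(f,uv):
    p=cv2.undistortPoints(np.array([[uv]],float),f['K'],f['D'])[0,0]
    return -f['R'].T@f['t'], f['R'].T@np.array([p[0],p[1],1])
def at_z(f,uv,z):
    c,d=ray(f,uv); return c+d*(z-c[2])/d[2]
E
python3 - <<'E'
from h import *
a=grab('scene');b=grab('top')
for n,f in(('scene',a),('top',b)):
    cv2.imwrite(f'pics/{n}0.png',f['color']); print(n,(-f['R'].T@f['t']).round(3))
    for th in ['dose_scale','tool_grip','trimmer_head','needle_tip','milk_jug','saucer','coffee_cup','water_glass']:
        for r in recognise(th,n): print(n,th,round(r['score'],2),np.round(r['point'],3),proj(f,r['point']).round())
print(bot.get_obs()['eef_pos'],bot.get_obs()['eef_rot'],bot.tips_ahead)
E
```

```text
scene [ 0.013 -0.975  0.686]
scene dose_scale 0.83 [0.531 0.015 0.05 ] [[309. 209.]]
scene tool_grip 0.72 [ 0.627 -0.017  0.092] [[345. 194.]]
scene tool_grip 0.72 [0.713 0.016 0.073] [[364. 189.]]
scene tool_grip 0.23 [0.482 0.036 0.046] [[289. 211.]]
scene needle_tip 0.66 [0.531 0.018 0.047] [[308. 210.]]
scene milk_jug 0.66 [0.485 0.268 0.064] [[259. 173.]]
scene water_glass 0.94 [ 0.563 -0.289  0.064] [[382. 260.]]
scene water_glass 0.23 [ 0.432 -0.299  0.01 ] [[334. 298.]]
top [0.495 0.005 1.257]
top dose_scale 0.68 [0.567 0.057 0.058] [[300. 200.]]
top tool_grip 0.62 [ 0.628 -0.008  0.116] [[324. 174.]]
top tool_grip 0.42 [0.711 0.02  0.104] [[314. 143.]]
top needle_tip 0.49 [0.565 0.055 0.059] [[301. 200.]]
top milk_jug 0.96 [0.5   0.305 0.035] [[210. 225.]]
top milk_jug 0.17 [ 0.572 -0.277  0.056] [[424. 197.]]
top coffee_cup 0.72 [0.632 0.314 0.055] [[205. 176.]]
top coffee_cup 0.52 [ 0.626 -0.008  0.118] [[325. 175.]]
top water_glass 0.73 [ 0.572 -0.276  0.057] [[424. 197.]]
[0.22583527 0.58272642 0.24832311] [ 9.82955803e-01 -1.83842020e-01 -1.57440279e-05 -5.61267138e-06] 0.017
```

Run:
```python
import cv2,numpy as np
a=cv2.imread('pics/scene0.png')[120:290,220:420]; b=cv2.imread('pics/top0.png')[110:280,240:440]
a=cv2.resize(a,None,fx=4,fy=3.5,interpolation=3)[:595]; cv2.imwrite('pics/c1.png',a)
b=cv2.resize(b,None,fx=3.5,fy=3.5,interpolation=3); cv2.imwrite('pics/c2.png',b)
```

```text
(no output)
```

View pics/c1.png

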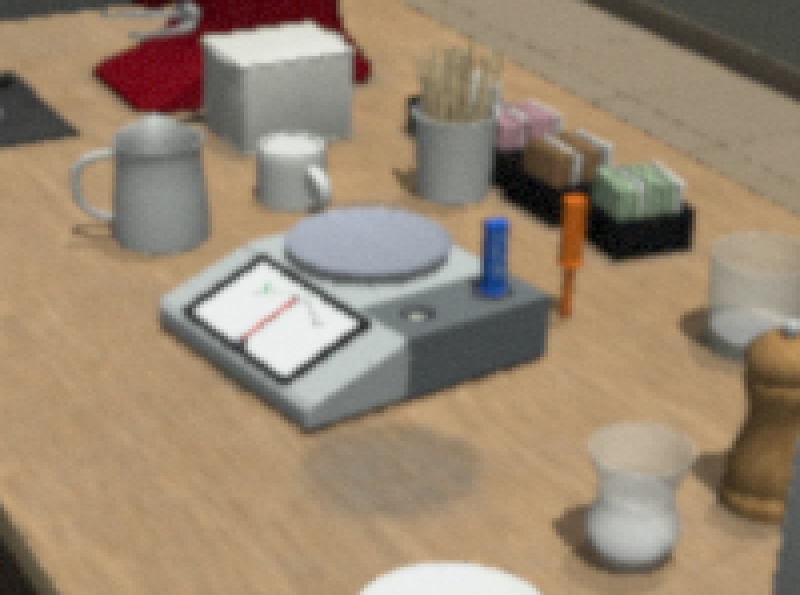

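View pics/c2.png

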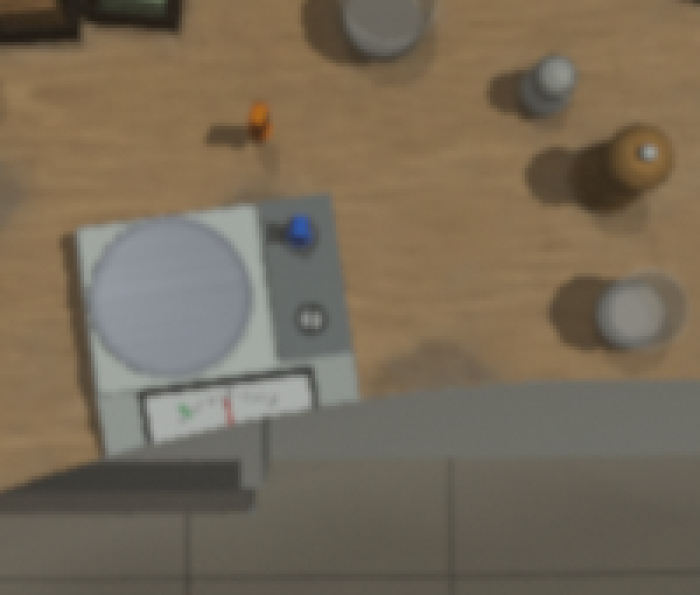

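Blue tool: top crop (300,230), scene crop (495,258). The only look-alike is the orange screwdriver, at top (260,120) and scene (572,240), so I reject that one. The well is at top crop (311,319), with its slot roughly along the image vertical. The needle at (228,411) lies right of the green line at (185,411).

```bash
python3 - <<'E'
from h import *
b=grab('top'); P=lambda u,v:(240+u/3.5,110+v/3.5)
for n,p,z in [('tool top',(301,222),.123),('well',(311,319),.058),('br',(331,195),.06),('fr',(355,354),.06),('strip l back',(260,205),.06),('strip l front',(278,360),.06),('bl',(78,230),.06),('grn',(185,411),.05),('ndl',(228,400),.05)]: print(n,at_z(b,P(*p),z).round(4))
f=grab('wrist'); print(np.array(f['hand_eye']).round(3),f['fx'])
cv2.imwrite('pics/w0.png',f['color'])
E
python3 -m crank '0.04 -0.0450 0.01 5 0.0854;0.04 -0.0450 0.01 5 0.0854;0.04 -0.0450 0.01 5 0.0854;0.04 -0.0450 0.01 5 0.0854;0.04 -0.0450 0.01 5 0.0854;0.04 -0.0450 0.01 5 0.0854;0.03 -0.05 0 0 0.0854;0.01 -0.06 0 0 0.0854;0 -0.06 0 0 0.0854;0 -0.06 0 0 0.0854'
```

```text
tool top [ 0.6296 -0.0115  0.123 ]
well [ 0.5625 -0.0195  0.058 ]
br [ 0.6579 -0.0357  0.06  ]
fr [ 0.5354 -0.0529  0.06  ]
strip l back [0.6505 0.019  0.06  ]
strip l front [0.5313 0.006  0.06  ]
bl [0.6321 0.1588 0.06  ]
grn [0.4929 0.0777 0.05  ]
ndl [0.5011 0.0446 0.05  ]
[[ 0.    -0.954 -0.301  0.077]
 [ 1.     0.    -0.    -0.001]
 [ 0.    -0.301  0.954 -0.125]
 [ 0.     0.     0.     1.   ]] 321.9390623500995
time_s: 2.25
eef_pos: [0.5057, 0.0808, 0.3084]
eef_rot: [0.997, 0.077, 0.0, -0.0]
wrist_force: [1.0, -0.8, 0.5]
width: 1.001
```

```bash
python3 -m crank '0.05 -0.03 -0.03 0 0.0854;0.04 -0.03 -0.03 0 0.0854;0.03 -0.03 -0.02 0 0.06;0 0 0 0 0.06;0 0 0 0 0.06'
python3 - <<'E'
from h import *
f=grab('wrist'); cv2.imwrite('pics/w1.png',f['color']); 
for th in ['tool_grip','trimmer_head','needle_tip']:
    for r in recognise(th,'wrist'): print(th,round(r['score'],2),np.round(r['point'],3),proj(f,r['point']).round())
E
```

```text
time_s: 2.88
eef_pos: [0.6235, -0.0058, 0.2299]
eef_rot: [0.997, 0.077, 0.0, 0.0]
wrist_force: [-0.4, 0.9, -0.3]
width: 0.702
tool_grip 0.79 [ 0.637 -0.012  0.115] [[331. 182.]]
tool_grip 0.63 [0.738 0.089 0.016] [[241.  40.]]
tool_grip 0.29 [ 0.464 -0.318  0.007] [[533. 319.]]
trimmer_head 0.57 [ 0.563 -0.02   0.054] [[324. 236.]]
needle_tip 0.29 [ 0.632 -0.008  0.119] [[325. 189.]]
```

View pics/w1.png

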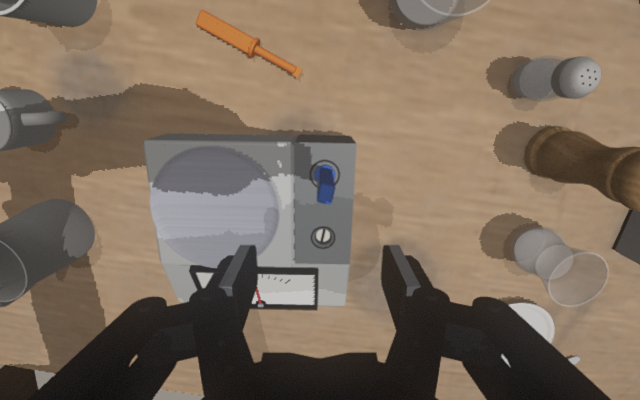

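Wrist view: the blue tool stands at (325,183), the well and its slot are at (322,236), and the dial is at the lower left. The orange look-alike now lies at (250,45). One close crop will give the angles.

Run:
```python
from h import *
f=grab('wrist'); im=f['color']
c=cv2.resize(im[150:255,275:375],None,fx=5.7,fy=5.7,interpolation=2); cv2.imwrite('pics/c3.png',c)
m=cut_out('tool_grip','wrist'); 
hsv=cv2.cvtColor(im,cv2.COLOR_BGR2HSV); g=cv2.inRange(hsv,(105,120,40),(130,255,255)); g[:150]=0;g[:,:290]=0;g[:,360:]=0;g[220:]=0
ys,xs=np.nonzero(g); print(xs.min(),xs.max(),ys.min(),ys.max())
for y in range(ys.min(),ys.max()+1,4): print(y,xs[ys==y].min(),xs[ys==y].max())
```

```text
316 335 165 203
165 326 326
169 318 333
173 316 335
177 316 335Traceback (most recent call last):
  File "<stdin>", line 7, in <module>
    return umr_minimum(a, axis, None, out, keepdims, initial, where)
ValueError: zero-size array to reduction operation minimum which has no identity
```

View pics/c3.png

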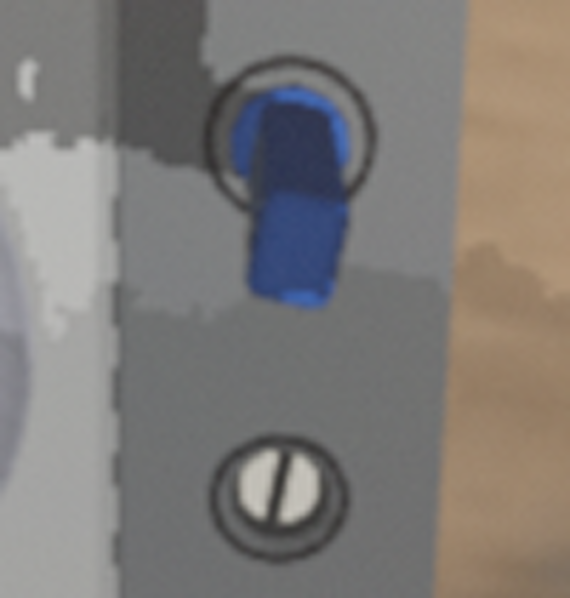

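Run:
```python
from h import *
f=grab('wrist'); P=lambda u,v:(275+u/5.7-.4,150+v/5.7-.4)
W=lambda p,z:at_z(f,P(*p),z)
t=np.array([W(p,.123) for p in [(258,192),(347,202),(331,305),(250,293)]]); print('top',t.mean(0).round(4))
ang=lambda a,b:np.arctan2(*(a-b)[:2][::-1])
print('edges',ang(t[0],t[3]),ang(t[1],t[2]),'cross',ang(t[3],t[2])-np.pi/2,ang(t[0],t[1])-np.pi/2, np.linalg.norm(t[0]-t[1]),np.linalg.norm(t[0]-t[3]))
print('hole',W((291,137),.06).round(4),'well',W((280,498),.06).round(4),'head',W((280,488),.055).round(4))
print('slot',ang(W((290,456),.055),W((273,522),.055)),'strip edge',ang(W((466,0),.06),W((437,590),.06)),'inner',ang(W((115,250),.06),W((118,590),.06)))
print('diff',ang(W((291,137),.06),W((280,498),.06)))
```

```text
top [ 0.6297 -0.0089  0.123 ]
edges 0.07980272637773404 0.021732543363638376 cross 0.0003816439962849305 0.03953183560489393 0.011830280584414637 0.014073356849431753
hole [ 0.6297 -0.0094  0.06  ] well [ 0.5648 -0.018   0.06  ] head [ 0.5644 -0.0181  0.055 ]
slot -0.07169091095378505 strip edge 0.14123933830456215 inner 0.14064664031449525
diff 0.13185307606659116
```

```bash
python3 -m crank '0.006 -0.0034 -0.03 -6.5 0.05;0 0 -0.04 0 0.05;0 0 -0.032 0 0.05;0 0 -0.03 0 0.05;0 0 0 0 0.05;0 0 0 0 0.05'
python3 - <<'E'
from h import *
f=grab('wrist'); cv2.imwrite('pics/w2.png',cv2.resize(f['color'][60:340,170:470],None,fx=2,fy=2)); o=bot.get_obs(); print(o['eef_pos'],2*np.arctan2(o['eef_rot'][1],o['eef_rot'][0]),o['joints'],o['wrist_force'])
E
```

```text
time_s: 3.98
eef_pos: [0.6305, -0.009, 0.0992]
eef_rot: [1.0, 0.021, 0.001, 0.0]
wrist_force: [0.0, 0.2, 1.2]
width: 0.584
[ 0.63069916 -0.00893245  0.09966235] 0.0410151500931081 [ 2.42208073e-01  5.26682462e-01 -1.63852448e-01  6.62466836e-04
 -8.76861041e-01  1.36918058e+00] [ 0.1041192  -0.10239194  0.64958472]
```

View pics/w2.png

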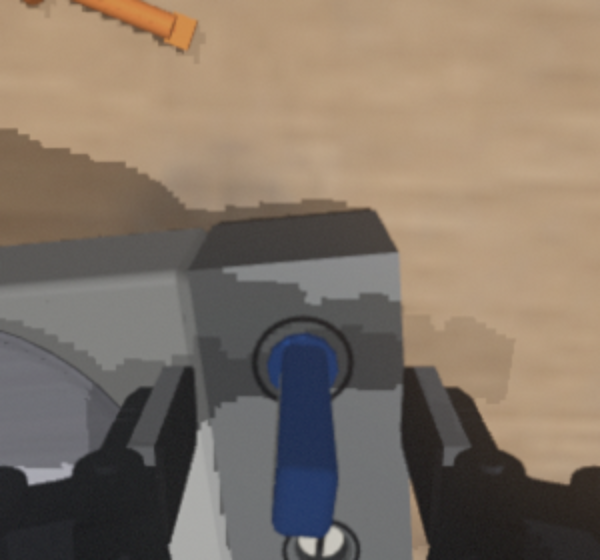

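```bash
python3 -m crank '0 0 0 0 0.02;0 0 0 0 0.02;0 0 0 0 0.005;0 0 0 0 0.005;0 0 0 0 0.005'; python3 -m crank '0 0 0.02 0 0.005;0 0 0.02 0 0.005;0 0 0.02 0 0.005;0 0 0 0 0.005;0 0 0 0 0.005'
python3 - <<'E'
from h import *
o=bot.get_obs(); print(o['eef_pos'],o['width'],o['wrist_force'],o['ft_torque'])
f=grab('wrist'); cv2.imwrite('pics/w3.png',cv2.resize(f['color'][60:340,170:470],None,fx=2,fy=2))
E
```

```text
time_s: 4.65
eef_pos: [0.6299, -0.0092, 0.0985]
eef_rot: [1.0, 0.02, 0.001, 0.0]
wrist_force: [-0.8, 0.7, 4.1]
width: 0.128
time_s: 5.28
eef_pos: [0.6288, -0.0093, 0.1564]
eef_rot: [1.0, 0.02, -0.001, -0.0]
wrist_force: [-0.2, 0.4, -1.5]
width: 0.133
[ 0.62875753 -0.00928905  0.15640447] 0.13337042672005506 [-0.20409677  0.41909542 -1.53857353] [-0.02758456  0.00183356  0.01503193]
```

View pics/w3.png

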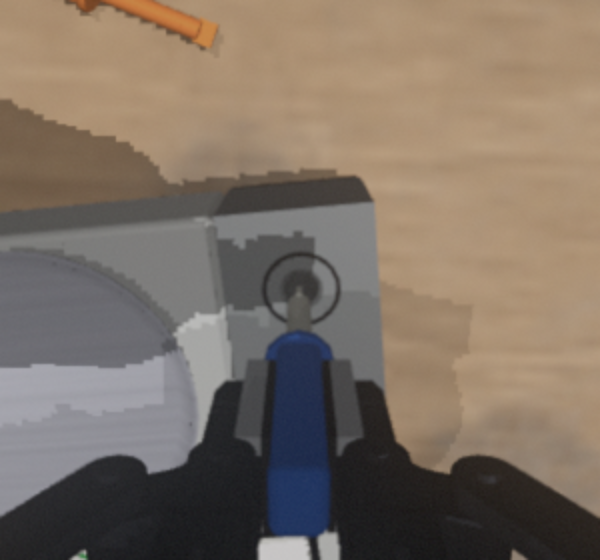

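```bash
python3 -m crank '-0.02 -0.003 0.01 0 0.005;-0.03 -0.004 0 -3.4 0.005;-0.0145 -0.0019 0 -3 0.005;0 0 -0.012 0 0.005;0 0 0 0 0.005;0 0 0 0 0.005'
python3 - <<'E'
from h import *
f=grab('wrist'); o=bot.get_obs(); print(o['eef_pos'],o['wrist_force'],2*np.arctan2(o['eef_rot'][1],o['eef_rot'][0]))
print(proj(f,[[.565,-.018,.06],[.565,-.018,.055],list(o['eef_pos']-np.array([0,0,.0885]))]))
c=f['color'][150:300,230:410]; c=cv2.resize(c,None,fx=4,fy=4,interpolation=2); cv2.imwrite('pics/w4.png',c)
s=grab('scene'); cv2.imwrite('pics/s4.png',s['color'])
E
```

```text
time_s: 6.08
eef_pos: [0.5656, -0.0181, 0.155]
eef_rot: [0.999, -0.035, -0.0, 0.0]
wrist_force: [0.4, 0.7, 0.0]
width: 0.134
[ 0.56562256 -0.0180573   0.15527747] [-0.26183379 -0.25538314  0.21644616] -0.07096891960494171
[[320.44423572 205.97657476]
 [320.41370882 203.71951489]
 [320.50774905 208.35392326]]
```

View pics/w4.png

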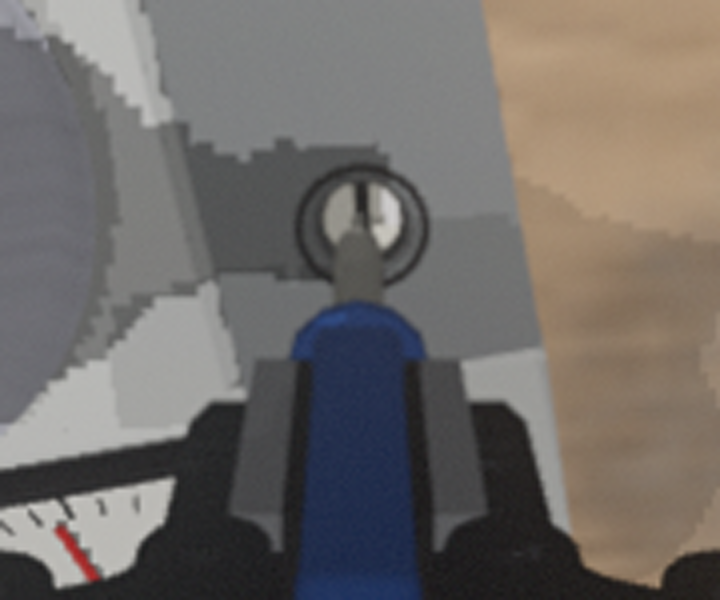

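The tip sits about 0.5 mm left (+y) of the slot and about 1 mm too far +x, with the slot parallel to the blade. I'll correct and lower gently.

```bash
python3 -m crank '-0.001 -0.0005 -0.004 0 0.005;0 0 -0.004 0 0.005;0 0 -0.003 0 0.005;0 0 -0.0015 0 0.005;0 0 -0.0015 0 0.005;0 0 0 0 0.005;0 0 0 0 0.005'
python3 - <<'E'
from h import *
f=grab('wrist'); o=bot.get_obs(); print(o['eef_pos'],o['wrist_force'],o['ft_torque'])
cv2.imwrite('pics/w5.png',cv2.resize(f['color'][150:300,230:410],None,fx=4,fy=4,interpolation=2))
E
```

```text
time_s: 7.05
eef_pos: [0.5641, -0.0186, 0.1418]
eef_rot: [0.999, -0.036, 0.0, -0.0]
wrist_force: [-0.2, 0.3, -0.1]
width: 0.131
[ 0.56408045 -0.01863567  0.14183777] [ 0.70928307 -0.40276097 -0.33052192] [-0.04497525  0.02109038  0.01818727]
```

View pics/w5.png

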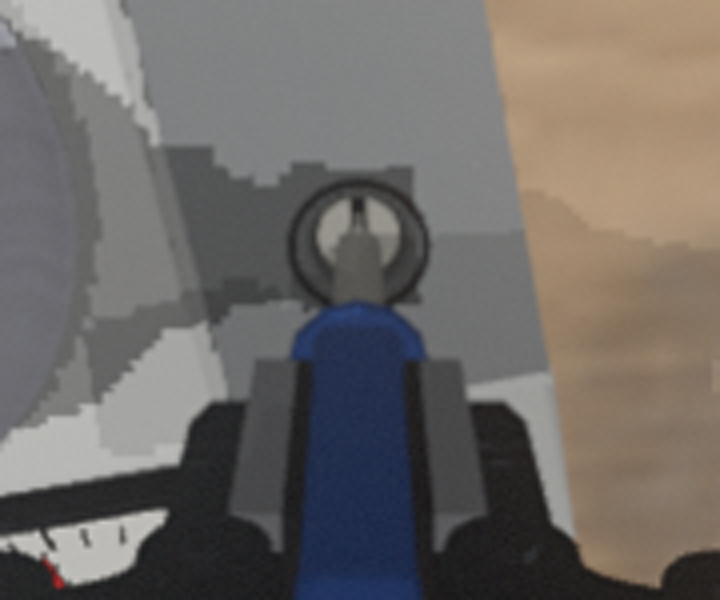

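Blade and slot are both at x≈358, so they are aligned, and there is no force yet. I'll continue down in small steps.

```bash
for i in 1 ; do python3 -m crank '0 0 -0.0007 0 0.005;0 0 -0.0007 0 0.005;0 0 0 0 0.005;0 0 0 0 0.005'; done; python3 -m crank '0 0 -0.001 0 0.005;0 0 0 0 0.005;0 0 0 0 0.005'
```

```text
time_s: 7.6
eef_pos: [0.564, -0.0186, 0.1403]
eef_rot: [0.999, -0.036, -0.0, -0.0]
wrist_force: [0.0, -0.5, 0.7]
width: 0.133
time_s: 7.98
eef_pos: [0.5641, -0.0186, 0.1394]
eef_rot: [0.999, -0.036, 0.0, -0.0]
wrist_force: [-0.1, -0.3, 0.3]
width: 0.13
```

```bash
python3 -m crank '0 0 -0.0007 0 0.005;0 0 0 0 0.005;0 0 0 0 0.005'; python3 -m crank '0 0 -0.0007 0 0.005;0 0 0 0 0.005;0 0 0 0 0.005'
python3 - <<'E'
from h import *
for i in range(4): 
  f=grab('wrist'); print(bot.get_obs()['wrist_force'])
E
```

```text
time_s: 8.35
eef_pos: [0.5641, -0.0186, 0.1388]
eef_rot: [0.999, -0.036, 0.0, -0.0]
wrist_force: [0.5, -0.2, 1.4]
width: 0.133
time_s: 8.72
eef_pos: [0.5641, -0.0186, 0.1381]
eef_rot: [0.999, -0.036, 0.0, -0.0]
wrist_force: [0.4, -1.3, 2.0]
width: 0.134
[0.01283621 0.21429332 2.14090464]
[ 0.10366347 -0.41929425  2.75967418]
[-0.74964911  0.29526011  1.99475015]
[ 5.37235811e-04 -4.24713269e-01  2.15804864e+00]
```

Contact came at z≈0.1395, which puts the tip at the slot floor rather than the head's top, so the blade is seated; 2.2 N means about 1.5 mm pressed. Next I'll work out the needle angle from the first pictures.

```bash
cat > n.py <<'E'
from h import *
from scipy.optimize import least_squares
def red(im,box):
    x0,x1,y0,y1=box; h=cv2.cvtColor(im,cv2.COLOR_BGR2HSV); m=(cv2.inRange(h,(0,90,60),(8,255,255))|cv2.inRange(h,(170,90,60),(180,255,255)))
    mm=np.zeros_like(m); mm[y0:y1,x0:x1]=m[y0:y1,x0:x1]; ys,xs=np.nonzero(mm); return xs,ys
def green(im,box):
    x0,x1,y0,y1=box; h=cv2.cvtColor(im,cv2.COLOR_BGR2HSV); m=cv2.inRange(h,(45,50,40),(85,255,255))
    mm=np.zeros_like(m); mm[y0:y1,x0:x1]=m[y0:y1,x0:x1]; ys,xs=np.nonzero(mm); return xs,ys
if __name__=='__main__':
    for n,b in (('scene0',(260,315,190,225)),('s4',(260,315,190,225)),('top0',(280,330,215,240)),('w1',(190,320,260,310))):
        im=cv2.imread(f'pics/{n}.png'); 
        for k,fn in (('red',red),('grn',green)):
            xs,ys=fn(im,b); print(n,k,sorted(zip(ys.tolist(),xs.tolist())))
E
python3 n.py
```

```text
scene0 red []
scene0 grn []
s4 red []
s4 grn []
top0 red []
top0 grn [(226, 292), (227, 292), (227, 293), (228, 293)]
w1 red [(288, 256), (289, 255), (289, 256), (290, 255), (290, 256), (290, 257), (291, 256), (291, 257), (292, 256), (292, 257), (293, 257), (294, 257), (294, 258), (295, 257), (295, 258), (296, 257), (296, 258), (296, 259), (297, 258), (297, 259), (298, 258), (298, 259), (299, 258), (299, 259), (300, 258), (300, 259), (300, 260), (301, 258), (301, 259), (301, 260), (301, 261), (302, 258), (302, 259), (302, 260), (302, 261), (303, 259), (303, 260)]
w1 grn []
```

Run:
```python
import cv2,numpy as np
for n,(x0,x1,y0,y1) in (('scene0',(270,305,195,225)),('s4',(270,305,195,225)),('top0',(280,330,215,240))):
    im=cv2.imread(f'pics/{n}.png').astype(int); b,g,r=im[...,0],im[...,1],im[...,2]
    for k,s in (('red',(r-(g+b)/2)),('grn',g-(r+b)/2)):
        s=s[y0:y1,x0:x1]; ys,xs=np.nonzero(s>(25 if k=='red' else 15)); 
        print(n,k,[(int(x)+x0,int(y)+y0,int(s[y,x])) for y,x in zip(ys,xs)][:50])
```

```text
scene0 red [(270, 195, 48), (271, 195, 42), (272, 195, 33), (270, 196, 39), (271, 196, 25), (293, 205, 35), (291, 206, 36), (292, 206, 50), (293, 206, 33), (290, 207, 35), (291, 207, 55), (292, 207, 32), (289, 208, 35), (290, 208, 46), (288, 209, 40), (289, 209, 42), (287, 210, 41), (288, 210, 40), (285, 211, 35), (286, 211, 47), (287, 211, 32), (284, 212, 39), (285, 212, 54), (283, 213, 36), (284, 213, 55), (285, 213, 28), (282, 214, 34), (283, 214, 42), (281, 215, 34), (282, 215, 35), (281, 216, 30), (270, 222, 32), (270, 223, 41), (271, 223, 32), (270, 224, 43), (271, 224, 38), (272, 224, 32)]
scene0 grn [(286, 201, 26), (287, 201, 17), (286, 202, 35), (286, 203, 27)]
s4 red [(270, 195, 41), (271, 195, 36), (270, 196, 40), (271, 196, 26), (292, 205, 26), (293, 205, 35), (291, 206, 38), (292, 206, 45), (293, 206, 31), (290, 207, 38), (291, 207, 49), (292, 207, 27), (289, 208, 36), (290, 208, 39), (288, 209, 36), (289, 209, 37), (287, 210, 39), (288, 210, 36), (285, 211, 35), (286, 211, 43), (287, 211, 32), (284, 212, 39), (285, 212, 47), (283, 213, 37), (284, 213, 46), (285, 213, 26), (282, 214, 34), (283, 214, 38), (281, 215, 32), (282, 215, 33), (281, 216, 28), (270, 222, 31), (270, 223, 37), (271, 223, 33), (270, 224, 37), (271, 224, 38), (272, 224, 34)]
s4 grn [(287, 200, 15), (286, 201, 29), (287, 201, 24), (285, 202, 16), (286, 202, 33), (287, 202, 19), (285, 203, 21), (286, 203, 29), (286, 204, 15)]
top0 red [(304, 225, 31), (305, 225, 31), (304, 226, 25), (305, 226, 33), (305, 227, 34), (305, 228, 36), (305, 229, 37), (306, 229, 29), (305, 230, 32), (306, 230, 28)]
top0 grn [(291, 226, 24), (292, 226, 29), (293, 226, 20), (291, 227, 20), (292, 227, 31), (293, 227, 30), (294, 227, 17), (292, 228, 19), (293, 228, 27), (294, 228, 21), (293, 229, 16)]
```

```bash
cat > fit.py <<'E'
from h import *
from scipy.optimize import least_squares
S=grab('scene');T=grab('top'); psi=.138
def geo(p):
    z=p[:3]; th=p[3]; x=np.array([np.cos(psi)*np.cos(th),np.sin(psi)*np.cos(th),np.sin(th)]); y=np.array([-np.sin(psi),np.cos(psi),0])
    piv=z-.0439*x-.0314*y; a0=np.arctan2(.0314,.0439)
    tip=lambda d:piv+.054*(np.cos(a0-d)*x+np.sin(a0-d)*y)
    return z,piv,tip
def res(p):
    z,piv,tip=geo(p)
    return np.r_[(proj(S,[z,piv,tip(p[4])])-[[285.7,204.2],[280.6,216.6],[294,204.6]]).ravel(),(proj(T,[z,tip(p[4])])-[[293.7,229],[304.4,224.5]]).ravel()*.7]
r=least_squares(res,[.5,.07,.05,.4,.6]); 
if __name__=='__main__':
    print(r.x.round(3),r.fun.round(2),'trim',r.x[4]/.6)
    z,piv,tip=geo(r.x)
    for d in np.arange(-.1,.8,.1): print(round(d,1),proj(S,tip(d))[0].round(1),proj(T,tip(d))[0].round(1))
E
python3 fit.py
```

```text
[0.489 0.073 0.051 0.396 0.543] [ 0.32 -0.97 -0.73  0.51  0.01  0.45  0.53 -0.14 -0.32 -0.39] trim 0.9055188572345234
-0.1 [284.3 203.3] [293.1 230.2]
0.0 [286.  203.2] [294.4 228.8]
0.1 [287.7 203.3] [296.  227.6]
0.2 [289.3 203.4] [297.6 226.5]
0.3 [290.8 203.7] [299.3 225.5]
0.4 [292.2 204.2] [301.2 224.7]
0.5 [293.5 204.8] [303.1 224.1]
0.6 [294.7 205.5] [305.1 223.7]
0.7 [295.7 206.3] [307.1 223.5]
```

```bash
python3 -m crank '0 0 0 5 0.005;0 0 0 5 0.005;0 0 0 5 0.005;0 0 0 5 0.005;0 0 0 0 0.005'; python3 -m crank '0 0 0 5 0.005;0 0 0 5 0.005;0 0 0 5 0.005;0 0 0 5 0.005;0 0 0 0 0.005;0 0 0 0 0.005'
cat > look.py <<'E'
import sys
from h import *
s=grab('scene');t=grab('top');w=grab('wrist'); o=bot.get_obs(); print(o['wrist_force'],o['ft_torque'],2*np.arctan2(o['eef_rot'][1],o['eef_rot'][0]))
for n,f,(x0,x1,y0,y1) in (('s',s,(274,305,197,222)),('t',t,(285,330,215,240))):
    im=f['color'].astype(int); b,g,r=im[...,0],im[...,1],im[...,2]; q=(r-(g+b)/2)[y0:y1,x0:x1]; ys,xs=np.nonzero(q>20)
    print(n,[(int(x)+x0,int(y)+y0,int(q[y,x])) for y,x in zip(ys,xs)])
k=sys.argv[1]
cv2.imwrite(f'pics/w{k}.png',w['color'])
A=cv2.resize(s['color'][190:228,260:320],None,fx=8,fy=8,interpolation=2);B=cv2.resize(w['color'],(480,300));cv2.imwrite(f'pics/l{k}.png',np.vstack([A[:,:480],B]))
E
python3 look.py 6
```

```text
time_s: 9.65
eef_pos: [0.564, -0.0186, 0.1379]
eef_rot: [0.99, 0.138, -0.0, -0.0]
wrist_force: [-0.4, 0.8, 2.7]
width: 0.133
time_s: 10.4
eef_pos: [0.5639, -0.0186, 0.1379]
eef_rot: [0.952, 0.307, -0.0, -0.0]
wrist_force: [-0.4, 1.1, 2.0]
width: 0.131
[-1.58746908e-03  3.61791190e-01  1.86897879e+00] [0.39167183 0.22693712 0.01884792] 0.6258546650265974
s [(289, 204, 36), (290, 204, 29), (288, 205, 41), (289, 205, 51), (287, 206, 30), (288, 206, 53), (289, 206, 31), (287, 207, 43), (288, 207, 34), (286, 208, 36), (287, 208, 34), (285, 209, 34), (286, 209, 39), (284, 210, 36), (285, 210, 40), (283, 211, 29), (284, 211, 43), (282, 212, 27), (283, 212, 51), (284, 212, 32), (282, 213, 44), (283, 213, 36), (281, 214, 38), (282, 214, 39), (280, 215, 28), (281, 215, 42), (280, 216, 25)]
t [(300, 226, 26), (300, 227, 29), (300, 228, 22), (301, 228, 27), (301, 229, 28), (301, 230, 22), (302, 230, 25)]
```

```bash
python3 -m crank '0 0 0 5 0.005;0 0 0 5 0.005;0 0 0 5 0.005;0 0 0 0 0.005;0 0 0 0 0.005'; python3 look.py 7
```

```text
time_s: 11.18
eef_pos: [0.5639, -0.0186, 0.1379]
eef_rot: [0.903, 0.429, -0.0, -0.0]
wrist_force: [-0.9, 1.1, 2.1]
width: 0.131
[-1.61244894  1.49225734  1.51684827] [ 0.32808394  0.33338972 -0.0946372 ] 0.8878713790794713
s [(287, 203, 21), (288, 203, 26), (287, 204, 41), (288, 204, 23), (286, 205, 33), (287, 205, 39), (285, 206, 27), (286, 206, 46), (285, 207, 43), (286, 207, 31), (284, 208, 37), (285, 208, 39), (283, 209, 28), (284, 209, 49), (283, 210, 44), (284, 210, 36), (282, 211, 28), (283, 211, 47), (282, 212, 44), (283, 212, 30), (281, 213, 35), (282, 213, 38), (280, 214, 27), (281, 214, 43), (280, 215, 36), (281, 215, 36), (280, 216, 24)]
t [(297, 227, 22), (297, 228, 28), (298, 228, 26), (297, 229, 20), (298, 229, 29), (299, 229, 20), (298, 230, 21), (299, 230, 27), (299, 231, 24), (300, 231, 30), (300, 232, 26)]
```

View pics/l7.png

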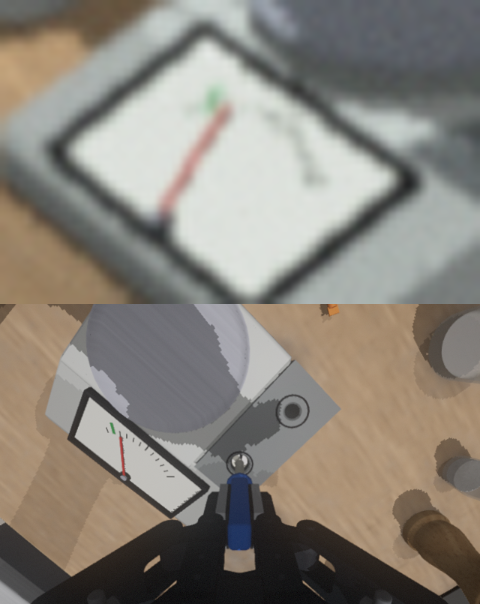

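The wrist view now shows the whole dial, with the needle just right of the green line. I'll measure the angle in it.

```bash
cat > ang.py <<'E'
from fit import *
def ang(f):
    im=f['color'].astype(int); b,g,rr=im[...,0],im[...,1],im[...,2]
    z,piv,_=geo(r.x); th=r.x[3]; x=np.array([np.cos(psi)*np.cos(th),np.sin(psi)*np.cos(th),np.sin(th)]); y=np.array([-np.sin(psi),np.cos(psi),0]); n=np.cross(x,y)
    def onp(m):
        ys,xs=np.nonzero(m); o=[]
        for u,v in zip(xs,ys):
            c,d=ray(f,(float(u),float(v))); P=c+d*(n@(z-c))/(n@d)-z; o.append([P@x,P@y])
        return np.array(o)
    box=np.zeros(im.shape[:2],bool); box[120:260,80:300]=1
    R=onp(box&(rr-(g+b)/2>40)); G=onp(box&(g-(rr+b)/2>18))
    R=R[np.linalg.norm(R,axis=1)<.08]; G=G[np.linalg.norm(G,axis=1)<.05]
    def pca(A): 
        m=A.mean(0); v=np.linalg.svd(A-m)[2][0]; v=v*np.sign(v[0]); t=(A-m)@v; return m,v,m+v*t.min(),m+v*t.max(),len(A)
    return pca(R),pca(G)
if __name__=='__main__':
    R,G=ang(grab('wrist')); R,G
    for n,q in(('red',R),('grn',G)): print(n,'dir',np.arctan2(q[1][1],q[1][0]).round(3),'ends mm',(q[2]*1e3).round(1),(q[3]*1e3).round(1),q[4])
    p=R[2]; print('green inner seen from red base',np.arctan2(*(G[2]-p)[::-1]), 'centroid',np.arctan2(*(G[0]-p)[::-1]),'tip-green_inner mm',np.linalg.norm(R[3]-G[2])*1e3)
E
python3 ang.py
```

```text
red dir 0.472 ends mm [-38.1 -27.8] [ 6.  -5.3] 180
grn dir 0.659 ends mm [3.6 0.7] [12.9  7.9] 60
green inner seen from red base 0.5988149789753889 centroid 0.6053197186711566 tip-green_inner mm 6.407153957329985
```

```bash
python3 -m crank '0 0 0 4 0.005;0 0 0 4 0.005;0 0 0 4 0.005;0 0 0 1.5 0.005;0 0 0 0 0.005;0 0 0 0 0.005'; python3 ang.py
```

```text
time_s: 12.22
eef_pos: [0.5639, -0.0187, 0.1378]
eef_rot: [0.846, 0.533, -0.0, -0.0]
wrist_force: [-1.0, 0.4, 2.6]
width: 0.131
red dir 0.619 ends mm [-38.6 -27.7] [2.  1.2] 202
grn dir 0.645 ends mm [3.9 1.1] [12.3  7.4] 57
green inner seen from red base 0.5952911858895962 centroid 0.5998553064560892 tip-green_inner mm 1.8991440145688812
```

```bash
python3 -m crank '0 0 0 0 0.005;0 0 0.004 0 0.005;0 0 0.008 0 0.005;0 0 0.01 0 0.005;0 0 0.01 0 0.005;0 0 0 -10 0.005;0 0 0 -10 0.005;0 0 0 -10 0.005'; python3 -m crank '0.02 0.003 0 -10 0.005;0.02 0.003 0 -10 0.005;0.02 0.0025 0 -10 0.005;0.006 0.001 0 -2 0.005;0 0 0 0 0.005;0 0 0 0 0.005'
python3 - <<'E'
from h import *
f=grab('wrist'); o=bot.get_obs(); print(o['eef_pos'],2*np.arctan2(o['eef_rot'][1],o['eef_rot'][0]))
cv2.imwrite('pics/w8.png',cv2.resize(f['color'][60:340,170:470],None,fx=2,fy=2))
E
```

```text
time_s: 13.38
eef_pos: [0.5642, -0.0186, 0.1707]
eef_rot: [0.956, 0.293, 0.001, 0.0]
wrist_force: [-0.1, 0.2, -0.3]
width: 0.13
time_s: 14.12
eef_pos: [0.6293, -0.0093, 0.1701]
eef_rot: [1.0, 0.022, -0.0, -0.0]
wrist_force: [-0.2, 0.2, -0.6]
width: 0.131
[ 0.62939238 -0.00925691  0.17016035] 0.04315812798246278
```

View pics/w8.png

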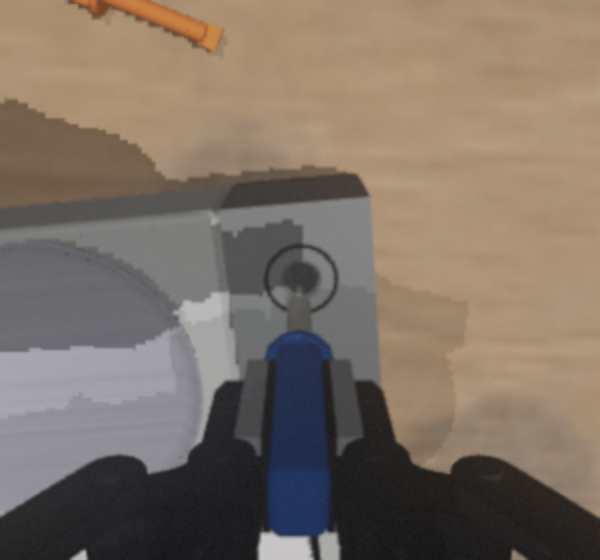

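The tip and the hole are both at x≈300, the same picture as just after drawing the tool out. I'll lower it.

```bash
python3 -m crank '0 0 -0.01 0 0.005;0 0 -0.01 0 0.005;0 0 -0.01 0 0.005;0 0 0 0 0.005'; python3 -m crank '0 0 -0.01 0 0.005;0 0 -0.01 0 0.005;0 0 -0.01 0 0.005;0 0 -0.006 0 0.005;0 0 -0.003 0 0.005;0 0 0 0 0.005;0 0 0 0 0.005'; python3 -m crank '0 0 -0.0015 0 0.005;0 0 0 0 0.005;0 0 0 0 0.005'
```

```text
time_s: 14.68
eef_pos: [0.6292, -0.0093, 0.1383]
eef_rot: [1.0, 0.021, -0.001, 0.0]
wrist_force: [1.6, 0.3, -0.3]
width: 0.133
time_s: 15.55
eef_pos: [0.6303, -0.0091, 0.1013]
eef_rot: [1.0, 0.021, 0.0, -0.0]
wrist_force: [-0.2, -0.2, -0.3]
width: 0.134
time_s: 15.92
eef_pos: [0.63, -0.0092, 0.0995]
eef_rot: [1.0, 0.021, 0.0, -0.0]
wrist_force: [-0.5, 0.5, 0.1]
width: 0.13
```

```bash
python3 -m crank '0 0 -0.001 0 0.005;0 0 0 0 0.005;0 0 0 0 0.005'; python3 -m crank '0 0 -0.0005 0 0.005;0 0 0 0 0.005;0 0 0 0 0.005'
```

```text
time_s: 16.3
eef_pos: [0.6301, -0.0091, 0.0985]
eef_rot: [1.0, 0.021, 0.0, -0.0]
wrist_force: [0.2, -0.3, 0.6]
width: 0.133
time_s: 16.68
eef_pos: [0.6301, -0.0091, 0.0984]
eef_rot: [1.0, 0.021, 0.0, 0.0]
wrist_force: [-1.6, 0.2, 4.9]
width: 0.134
```

The 4.9 N contact means the collar is home. I'll release and retreat straight up.

```bash
python3 -m crank '0 0 0 0 0.02;0 0 0 0 0.03;0 0 0 0 0.05;0 0 0 0 0.05;0 0 0.02 0 0.05;0 0 0.04 0 0.05;0 0 0.04 0 0.05;0 0 0.03 0 0.05;0 0 0 0 0.05'; python3 -m crank '0.01 0 0.02 10 0.05;0.01 -0.01 0 10 0.05;0 -0.02 0 10 0.05;0 -0.02 0 10 0.05;0 0 0 10 0.05;0 0 0 10 0.05;0 0 0 0 0.05;0 0 0 0 0.05'
python3 - <<'E'
from ang import *
f=grab('wrist'); cv2.imwrite('pics/w9.png',f['color']); cv2.imwrite('pics/s9.png',grab('scene')['color'])
a=cv2.resize(cv2.imread('pics/s9.png')[120:290,220:420],None,fx=2.5,fy=2.5); b=cv2.resize(f['color'],(500,312)); cv2.imwrite('pics/f9.png',cv2.resize(np.vstack([a,b]),None,fx=.8,fy=.8))
E
```

```text
time_s: 17.8
eef_pos: [0.6314, -0.009, 0.2311]
eef_rot: [1.0, 0.021, 0.003, -0.0]
wrist_force: [0.5, -0.2, -0.5]
width: 0.584
time_s: 18.8
eef_pos: [0.6497, -0.0591, 0.2471]
eef_rot: [0.856, 0.517, -0.001, -0.0]
wrist_force: [-0.0, 0.2, 1.0]
width: 0.585
```

View pics/f9.png

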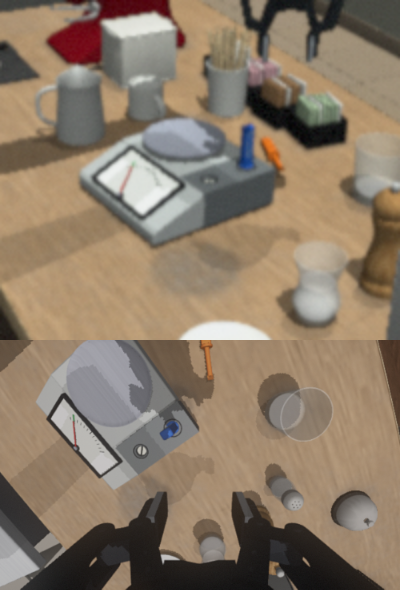

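```bash
sed -i 's/box\[120:260,80:300\]/box[50:200,40:220]/' ang.py; python3 ang.py; python3 look.py 10|grep -v '^t'
```

```text
red dir 0.612 ends mm [-38.2 -27.5] [2.4 1. ] 98
grn dir 0.665 ends mm [4.5 1. ] [13.2  7.7] 28
green inner seen from red base 0.587187586315035 centroid 0.5949350021557069 tip-green_inner mm 2.146497362033932
[0.31033051 0.00621811 0.47174735] [ 0.00319721 -0.05646343 -0.0057609 ] 1.0891347377637834
s [(285, 203, 31), (285, 204, 42), (284, 205, 34), (285, 205, 33), (284, 206, 41), (283, 207, 25), (284, 207, 35), (283, 208, 36), (284, 208, 25), (282, 209, 26), (283, 209, 38), (282, 210, 42), (283, 210, 29), (281, 211, 28), (282, 211, 46), (281, 212, 49), (282, 212, 32), (280, 213, 32), (281, 213, 52), (280, 214, 48), (281, 214, 37), (280, 215, 43), (280, 216, 22)]
```

```bash
python3 -c "
from workcell import bot; bot.hand_in(); print(bot.get_obs()['time_s'])"
```

```text
the job is handed in; nothing more can be done
the job is handed in; nothing more can be done
```

I handed the job in at about 19 s with the needle on the zero line and the tool back in its hole; no verdict was reported.

- **Trimming:** I drew the blue tool out, seated its blade in the slot and pressed with about 2 to 2.7 N, roughly 1.5 mm of travel. I then turned it counterclockwise in checked steps until the needle stood on the green line, put the tool back and backed away.
- **Needle:** After release, the wrist camera put it at 0.61 rad, against 0.59–0.62 rad for the green line. That agrees within about 1.5 mm at the tip. A looser fit to the short green line alone gave 0.665 rad, but it rested on only 28 pixels. The needle also looked on the line in the scene camera.
- **Tool:** The collar met the scale's top with about 5 N, at the same height as when I gripped it. The last picture shows it upright in its hole.
- **Milk jug, saucer, coffee cup and water glass:** They look untouched in the last pictures, but I did not measure their positions again.
- **Orange look-alike:** It looked upright in the first pictures and was lying on the table by the first close wrist view. I never reached for it or lowered the arm near it.

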